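# Complete the finial sample case and shut it

## Task

The sample case holds one brass finial of each of three tip patterns, but one is out of it, freshly lacquered and still tacky on the brushing block: leave that one untouched. Take a dry finial of the missing pattern from the drying rack and lay it, without dropping it, in the case's empty cradle with its tip the same way as its neighbours'. Then shut the lid flush, and turn the brass catch across it until it meets its stop, leaving everything else in its place.

Things in the scene. Friction and masses are not known exactly. Their poses are not given: they have to be found in the camera images.
- case: Sample case, a dark wooden box fixed to the bench, 250 (x) x 160 (y) x 56 mm high, walls 8, inner floor 6 mm above the bench. Origin under its centre. The lid, hinged on the -y side, stands open; the +y rim carries a brass turn catch. Inside, three cradles in a row along x, 70 mm apart, 25 mm to +y of the middle; two hold a finial.
- lid (a joint): Lid hinge (rad): 0 shut, flush with the rim; 1.6 to 1.9 open. Hinge line along the case's x at y = -72 mm, 56 mm above the bench, on the lid's outer face; opening, the free edge rises from the +y rim and swings to -y. Panel 232 x 143 x 6 mm; brass knob 15 mm across, 16 high on the outer face, mid-length, 40 mm from the free edge. Friction hinge: stays where left, takes 1 to 3 N at the edge.
- catch (a joint): Turn catch (rad), upright axis at x = 60, y = 76 mm in the case's frame, positive anticlockwise from above. At 0 its arm (46 mm long, 11 wide, 4 thick, underside 2.5 mm above the rim) lies on the rim pointing to the case's -x; below 0 it points outwards, clear of the lid; 1.571 is its stop, square across the lid's edge, pointing to -y. Stays where left, under 2 N at the knob.
- catch_knob (a point): Top centre of the round upright knob on the catch's arm, 38 mm from the pivot: 11 mm across, standing 16 mm above the arm, its top 78.5 mm above the bench.
- block_notch: Cradle of the brushing block, alone on a steel foot beyond the case: it holds the freshly lacquered finial, not to be touched. Origin at the cradle's foot, 6 mm above the bench.
- place_a: One of the case's three like cork cradles: two V notches 48 mm apart along y (each 8 mm thick, 35 wide, 17 high), with room between for the fingers. Origin on the case's floor midway between them, 6 mm above the bench; axes as the case's. A finial lies with its barrel's middle over the origin, its axis along y, 20 mm above the origin, tip to -y (the hinge). Any of the three may be the empty one.
- place_b: One of the case's three like cork cradles: two V notches 48 mm apart along y (each 8 mm thick, 35 wide, 17 high), with room between for the fingers. Origin on the case's floor midway between them, 6 mm above the bench; axes as the case's. A finial lies with its barrel's middle over the origin, its axis along y, 20 mm above the origin, tip to -y (the hinge). Any of the three may be the empty one.
- place_c: One of the case's three like cork cradles: two V notches 48 mm apart along y (each 8 mm thick, 35 wide, 17 high), with room between for the fingers. Origin on the case's floor midway between them, 6 mm above the bench; axes as the case's. A finial lies with its barrel's middle over the origin, its axis along y, 20 mm above the origin, tip to -y (the hinge). Any of the three may be the empty one.
- ball_1: Turned brass finial: round barrel 22 mm across, 70 mm long, with a tip at one end (a ball 32 mm across on a short neck; 108 mm over all); about 0.2 kg. Origin on the axis at the barrel's middle, y along the axis, tip at -y. One of the case's own set: it lies in the case or, if it is the missing one, freshly lacquered on the brushing block. To be left alone.
- ball_2: Turned brass finial: round barrel 22 mm across, 70 mm long, with a tip at one end (a ball 32 mm across on a short neck; 108 mm over all); about 0.2 kg. Origin on the axis at the barrel's middle, y along the axis, tip at -y. A dry one, in any of the drying rack's three cradles (like the case's, 70 mm apart on a wooden board), tip to either side, its axis 26 mm above the bench.
- ball_2_tip (a point): The end of the tip of ball_2, on its axis.
- steeple_1: Turned brass finial: round barrel 22 mm across, 70 mm long, with a tip at one end (a slender pointed cone; 120 mm over all); about 0.2 kg. Origin on the axis at the barrel's middle, y along the axis, tip at -y. One of the case's own set: it lies in the case or, if it is the missing one, freshly lacquered on the brushing block. To be left alone.
- steeple_2: Turned brass finial: round barrel 22 mm across, 70 mm long, with a tip at one end (a slender pointed cone; 120 mm over all); about 0.2 kg. Origin on the axis at the barrel's middle, y along the axis, tip at -y. A dry one, in any of the drying rack's three cradles (like the case's, 70 mm apart on a wooden board), tip to either side, its axis 26 mm above the bench.
- steeple_2_tip (a point): The end of the tip of steeple_2, on its axis.
- disc_1: Turned brass finial: round barrel 22 mm across, 70 mm long, with a tip at one end (a flat disc 36 mm across, 7 mm thick, on a short neck; 84 mm over all); about 0.2 kg. Origin on the axis at the barrel's middle, y along the axis, tip at -y. One of the case's own set: it lies in the case or, if it is the missing one, freshly lacquered on the brushing block. To be left alone.
- disc_2: Turned brass finial: round barrel 22 mm across, 70 mm long, with a tip at one end (a flat disc 36 mm across, 7 mm thick, on a short neck; 84 mm over all); about 0.2 kg. Origin on the axis at the barrel's middle, y along the axis, tip at -y. A dry one, in any of the drying rack's three cradles (like the case's, 70 mm apart on a wooden board), tip to either side, its axis 26 mm above the bench.
- disc_2_tip (a point): The end of the tip of disc_2, on its axis.
- lacquer_jar: Bystander, to be left alone: amber jar with a steel lid, 68 mm across, 78 mm high.
- polish_tin: Bystander, to be left alone: flat aluminium tin, 84 mm across, 30 mm high.
- brush: Bystander, to be left alone: lacquer brush lying on the bench.
- brush_pot: Bystander, to be left alone: steel pot of brushes, 80 mm across, 180 mm high.
- screw_carton: Bystander, to be left alone: cardboard carton 75 x 55 x 40 mm.
- thinner: Bystander, to be left alone: clear bottle, 64 mm across, 170 mm high.
- screwdriver: Bystander, to be left alone: screwdriver lying on the bench.
Not all that is in view belongs to the job. Leave any black, blue or pink look-alike of the steeple_2 alone.

How it is judged:
By the outcome, as a careful person would: the job done as asked, in the order asked, and still so for the second after the job is handed in, with the robot touching nothing.
It also fails if it takes over 64 s, if anything falls off the work surface, if the arm or the gripper's body presses on something with over 40 N, if the wrist force passes 120 N, or if a joint passes its speed limit or range.

## Robot

A 7-joint arm with a two-finger parallel gripper is mounted at the origin on the work surface. World frame = base frame: x ahead of the robot, y to its left, z up, the work surface at z = 0. Lengths are in m, angles in rad, forces in N, time in s.
With the tool pointing down it reaches from about 0.425 to 0.875 m from the base axis. Payload 4.7 kg.
Tool frame: the origin (TCP) lies at the very end of the fingers, on their centre line; the grasp point (between the pads) lies robot.pinch_z behind it (robot.pinch_z is the distance from the TCP to the grasp point, in m); z points along the fingers, y is the line along which they close (so a half turn about z gives the same grasp; the last joint's range is limited). The gripper opens to 87 mm and grips with 3 to 60 N. Pads are 19 mm wide; open, the fingers measure 117 mm over their backs; the gripper's body (75 mm by 190 mm) begins 51 mm behind the grasp point.
Start: joints at [1.118, 0.321, -0.07, 1.45, 0.023, 1.371, -0.057], TCP at [0.293, -0.58, 0.223] pointing down, gripper open.
Joint ranges: [-2.86, 2.86], [-0.3, 2.09], [-1.38, 1.24], [0.06, 2.45], [-1.56, 4.7], [0.09, 2.05], [-2.69, 2.69]. Speed limits (rad/s): [2.57, 2.57, 3.14, 3.14, 3.14, 3.14, 3.14].

## Interface

Orientations are given as a unit quaternion [w, x, y, z].
In Python, from rig import robot, imaging gives the robot as it stands.
- The arm moves only by the tool play_rows, never from a script. Its argument "rows" is a list of rows, each a list of 5 numbers: the closure, from 0 (fully open) to 1 (shut), then the shift along the world's x, y, z in m, then the turn about the world's z in rad. In form: [[grip, x, y, z, spin], ...]. A call has 1 to 8 rows; each row is the pose to reach, as a shift and turn from the pose commanded when the call began; what a row does not reach only later rows make up. A row lasts 1/12 s, in which the tool goes at most 41.7 mm and 7.16 degrees, less where a joint would pass 70% of its speed; a pose out of reach is approached as far as the arm can. A call with a gripper value outside its range is refused whole. The fingers move at their own pace and stop on an object; "squeeze" is the grip in N (left out, the last holds). Time passes only in rows, so rows that repeat a pose let the fingers close. It gives the time, the measured TCP pose, the force, the opening and the grip force at its end, in the units of the state.
- robot.get_state(): the state, without advancing time (a new reading comes with each control period).
- imaging.get_image(name): name is "scene" or "side" or "wrist"; returns a dict with "img" (400x640x3 uint8, blue, green, red), "fx", "fy", "cx", "cy" (pixels), "rvec" (rotation vector, rad) and "tvec" (3), from world to camera coordinates, as OpenCV has them; the wrist camera has in their place "mount" (4x4, takes a point from camera to tool coordinates, whose origin is the TCP and whose axes are the flange's). Camera axes: x right, y down, z forward; pixel columns grow to the right and rows downward; lengths in m; the calibration is good to about 2 mm. A picture is of the moment at which its call begins: read the wrist's pose just before it. There is no depth.
- robot.hand_in(): hands the job in; it is judged then, once.
The state is a dict: "time": time; "joints": joint angles; "qvel": joint speeds; "joint_efforts": joint torques, N m; "tool_pos": TCP position; "ee_rot": TCP orientation; "force": force on the tool from outside, world axes, zero at the start; "torque": the same for the moment, N m; "finger_gap": finger opening in m; "gripper_force": force on a finger pad.
Only numpy, scipy, OpenCV 4.12 (cv2) and the standard library are available. Lean on these libraries where they do the work, as an engineer would, in place of code of your own. Each camera call takes 0.05 s, during which the arm holds its last target. There are 200 camera calls.

## Working session

There is one attempt and no reset: what is moved stays moved. The work goes in short steps, Python scripts to look and compute and a tool call to move; the robot and the scene stay as the last step left them, time stands still between calls to the robot, and variables do not carry over. Pictures are saved under pics/ and viewed, at most 10 in all, crops included, and the job is handed in when it is done.

Besides the shell and the picture viewer there is one more tool, called after ">>>" as a command line: name --pt "numbers of a row" for each row, then --argument value for the rest. play_rows: Moves the arm, as the interface text tells. Its arguments: {"type":"object","properties":{"rows":{"type":"array"},"squeeze":{"type":"number"}},"required":["rows"]}

```bash
ls; mkdir -p pics; cat > h.py <<'E'
import numpy as np, cv2
from rig import robot, imaging
from scipy.spatial.transform import Rotation as R
def cam(name):
    s=robot.get_state(); d=imaging.get_image(name)
    K=np.array([[d['fx'],0,d['cx']],[0,d['fy'],d['cy']],[0,0,1]])
    if 'mount' in d:
        q=s['ee_rot']; T=np.eye(4); T[:3,:3]=R.from_quat([q[1],q[2],q[3],q[0]]).as_matrix(); T[:3,3]=s['tool_pos']
        C=T@np.array(d['mount']); Rc=C[:3,:3]; o=C[:3,3]
    else:
        Rw=cv2.Rodrigues(np.array(d['rvec'],float))[0]; Rc=Rw.T; o=-Rc@np.array(d['tvec']).ravel()
    return d['img'],K,Rc,o
def ray(c,px):
    _,K,Rc,o=c; v=Rc@np.linalg.inv(K)@np.array([px[0],px[1],1.]); return o,v/np.linalg.norm(v)
def onz(c,px,z):
    o,v=ray(c,px); return o+v*(z-o[2])/v[2]
def proj(c,P):
    _,K,Rc,o=c; p=K@(Rc.T@(np.array(P)-o)); return p[:2]/p[2]
def tri(c1,p1,c2,p2):
    o1,v1=ray(c1,p1);o2,v2=ray(c2,p2)
    A=np.stack([v1,-v2],1); t=np.linalg.lstsq(A,o2-o1,rcond=None)[0]
    a=o1+t[0]*v1;b=o2+t[1]*v2; return (a+b)/2,np.linalg.norm(a-b)
def save(n,img):
    cv2.imwrite('pics/'+n+'.png',img)
E
python3 - <<'E'
from h import *
import pickle
s=robot.get_state(); print(s, robot.pinch_z)
cs={n:cam(n) for n in('scene','side','wrist')}
pickle.dump(cs,open('c0.pkl','wb'))
for n in cs: print(n,cs[n][3],cs[n][2].round(2).tolist(),cs[n][1][0,0])
save('a_scene',cv2.resize(cs['scene'][0],(800,500))); save('a_side',cv2.resize(cs['side'][0],(800,500)))
E
```

```text
pics
{'time': 0.0, 'joints': array([ 1.11808878,  0.32179191, -0.07009485,  1.45167746,  0.02259714,
        1.37078508, -0.05689758]), 'qvel': array([ 0.00029983, -0.0001049 ,  0.00126026, -0.00056612,  0.00116709,
        0.00019375, -0.00209981]), 'joint_efforts': array([-2.16248504e-04, -4.91286707e+01, -4.03952440e-01, -3.12526631e+01,
       -6.39117393e-02,  4.34871786e-02,  1.87100641e-04]), 'tool_pos': array([ 0.29223851, -0.57998336,  0.22148054]), 'ee_rot': array([-9.00119990e-04,  9.72879479e-01,  2.31310702e-01, -2.61496378e-04]), 'force': array([ 0.18036739, -0.52945889,  0.12423461]), 'torque': array([0.00735919, 0.04280412, 0.01090826]), 'gripper_force': 0.0, 'finger_gap': 0.0870951910988962} 0.0187
scene [1.48652964 0.31503828 0.75720297] [[-0.28, 0.53, -0.8], [0.96, 0.17, -0.23], [0.01, -0.83, -0.56]] 464.39493624546697
side [-0.0571788  -0.66797803  0.8873066 ] [[0.77, -0.42, 0.48], [-0.64, -0.51, 0.58], [0.01, -0.75, -0.66]] 401.11483249719896
wrist [ 0.36619011 -0.54364317  0.38338847] [[0.45, -0.85, -0.27], [-0.89, -0.43, -0.13], [-0.0, 0.3, -0.96]] 337.898489546185
```

View pics/a_scene.png

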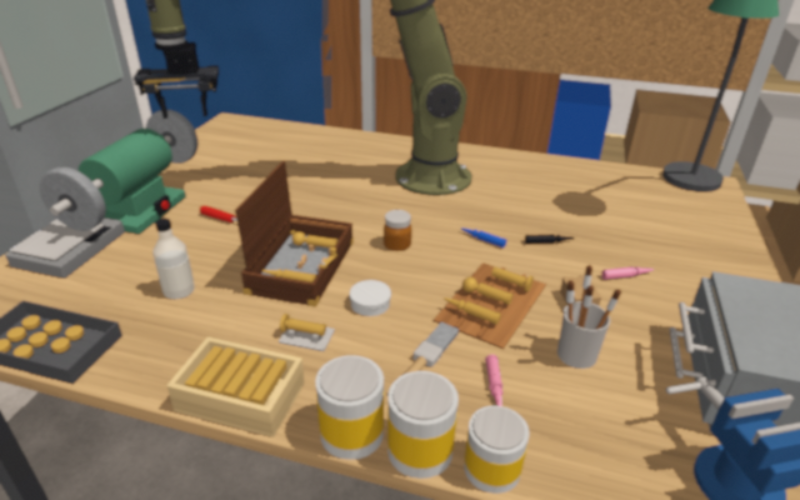

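View pics/a_side.png

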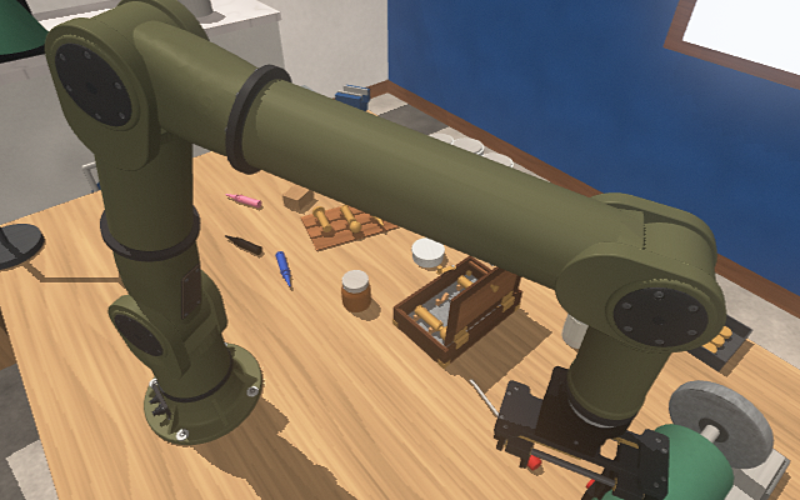

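Scene view: the case (~(295,245)) has two finials in it and the empty cradle in the middle. The block is at (305,325), the rack at (492,300), the jar at (397,230) and the tin at (370,297). The side view is partly blocked by the arm. Next I'll look at enlarged crops.

```bash
python3 - <<'E'
import pickle
from h import *
cs=pickle.load(open('c0.pkl','rb')); im=cs['scene'][0]
a=cv2.resize(im[130:290,180:290],None,fx=3.7,fy=3.7,interpolation=cv2.INTER_CUBIC)
b=cv2.resize(im[200:280,340:440],None,fx=3.7,fy=3.7,interpolation=cv2.INTER_CUBIC)
o=np.zeros((592,800,3),np.uint8); o[:a.shape[0],:a.shape[1]]=a; o[:b.shape[0],415:415+b.shape[1]]=b
im=cs['side'][0]; c=cv2.resize(im[150:220,235:325],None,fx=4,fy=4,interpolation=cv2.INTER_CUBIC); o[300:580,415:775]=c
save('b_crop',o)
# rough positions
for n,p in dict(case=(237,200),rack=(394,243),block=(245,264),jar=(318,187),tin=(296,238)).items(): print(n,onz(cs['scene'],p,0.02).round(3))
E
```

```text
case [ 0.496 -0.203  0.02 ]
rack [0.556 0.253 0.02 ]
block [ 0.739 -0.072  0.02 ]
jar [ 0.36  -0.003  0.02 ]
tin [0.61  0.012 0.02 ]
```

View pics/b_crop.png

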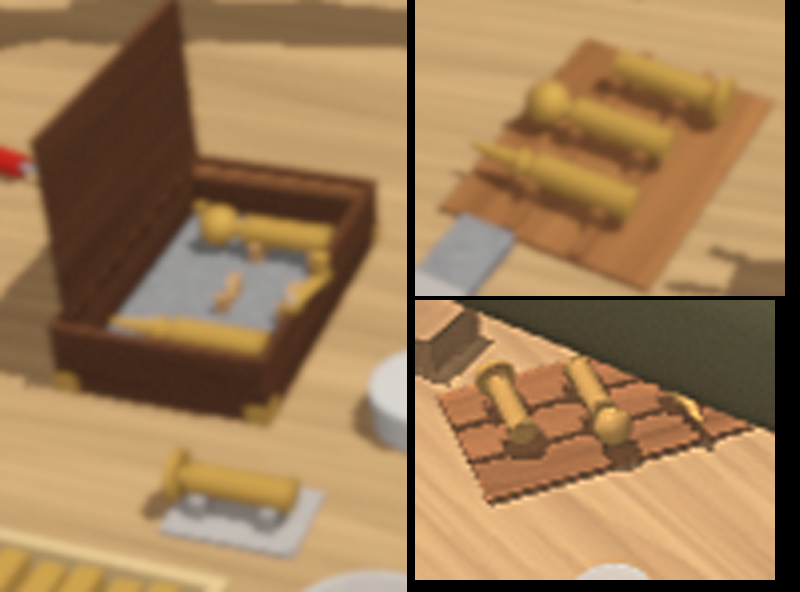

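The case holds a ball and a steeple with the middle cradle empty, and the block holds a disc, so disc_2 is the one to take. It's the farthest finial on the rack, with its tip to +y. Next I'll move the wrist camera above the case.

>>> play_rows --pt "0 0 0 0.04 0" --pt "0 0.01 0.02 0.08 -0.1" --pt "0 0.03 0.05 0.11 -0.2" --pt "0 0.05 0.08 0.13 -0.3" --pt "0 0.07 0.115 0.15 -0.4" --pt "0 0.09 0.15 0.16 -0.47" --pt "0 0.11 0.185 0.16 -0.47" --pt "0 0.13 0.22 0.16 -0.47"

```text
time: 0.82
tool_pos: [0.4193, -0.3662, 0.3838]
ee_rot: [0.001, 1.0, -0.002, 0.001]
force: [0.9, -0.8, 0.2]
finger_gap: 0.0869
gripper_force: 0.0
```

>>> play_rows --pt "0 0.02 0.035 0 0" --pt "0 0.03 0.07 0 0" --pt "0 0.04 0.105 0 0" --pt "0 0.05 0.14 0 0" --pt "0 0.05 0.17 0 0" --pt "0 0.05 0.19 0 0" --pt "0 0.05 0.19 0 0"

```text
time: 1.4
tool_pos: [0.4692, -0.1717, 0.383]
ee_rot: [-0.001, 1.0, 0.003, 0.0]
force: [-0.3, 0.1, -0.2]
finger_gap: 0.0872
gripper_force: 0.0
```

```bash
python3 - <<'E'
from h import *
import pickle
c=cam('wrist'); s=robot.get_state(); print(s['time'],s['tool_pos'],s['ee_rot'],s['joints'])
c2=cam('side'); pickle.dump((c,c2),open('c1.pkl','wb'))
save('c_wrist',c[0])
E
```

```text
1.45 [ 0.46874821 -0.1749874   0.38282612] [2.09232569e-04 9.99999503e-01 9.47034252e-04 2.32732602e-04] [ 0.64806543 -0.01629856 -0.33693061  1.51943233 -0.0051439   1.63697027
 -1.25806915]
```

View pics/c_wrist.png

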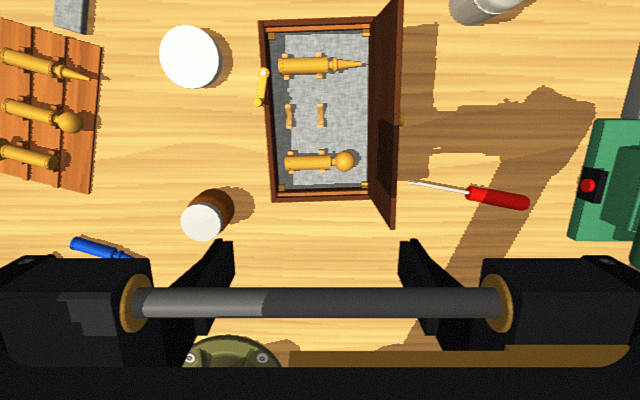

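The wrist view shows the case well. The steeple is at (318,65), the ball finial at (320,161), the empty notches at (290,116) and (321,116), and the catch arm from (265,70) to (258,103). The rack at the left is cut off. I'll shift +y for a second view with both in frame.

>>> play_rows --pt "0 0 0.035 0 0" --pt "0 0 0.075 0 0" --pt "0 0 0.115 0 0" --pt "0 0 0.155 0 0" --pt "0 0 0.195 0 0" --pt "0 0 0.23 0 0" --pt "0 0 0.25 0 0" --pt "0 0 0.25 0 0"

```text
time: 2.17
tool_pos: [0.4682, 0.0765, 0.3827]
ee_rot: [-0.001, 1.0, 0.002, 0.0]
force: [-0.2, 0.6, 0.4]
finger_gap: 0.0871
gripper_force: 0.0
```

```bash
python3 - <<'E'
from h import *
import pickle
c=cam('wrist'); s=robot.get_state(); print(s['time'],s['tool_pos'],s['joints'])
pickle.dump(c,open('c2.pkl','wb'))
im=c[0].copy(); save('d_wrist',im)
c1=pickle.load(open('c1.pkl','rb'))[0]
for n,cc in(('c1',c1),('c2',c)):
    hsv=cv2.cvtColor(cc[0],cv2.COLOR_BGR2HSV); m=cv2.inRange(hsv,(16,150,70),(28,255,255)); m[235:]=0
    cv2.imwrite(f'pics/m_{n}.png',m)
    k,l,st,ce=cv2.connectedComponentsWithStats(m)
    for i in range(1,k):
        if 40<st[i,4]<3000:
            ys,xs=np.where(l==i); (x,y,_)=0,0,0
            v=np.linalg.eigh(np.cov(xs,ys))[1][:,1]
            print(n,st[i],ce[i].round(1),v.round(3))
E
```

```text
2.2167 [0.46854437 0.07316501 0.38246441] [ 0.43729746 -0.07489407 -0.59918758  1.56490286 -0.04223525  1.63850094
 -1.7347982 ]
c1 [ 88   0   9  35 121] [91.5 16.4] [-0.08   0.997]
c1 [483   0  54  25 195] [510.5  12.4] [-0.898  0.439]
c1 [202  28  32  57 268] [221.7  53.2] [0.276 0.961]
c1 [362  29   8   8  51] [366.   32.1] [-0.751 -0.661]
c1 [268  33   7   7  49] [271.  36.] [0. 1.]
c1 [   0   48   91   33 1197] [38.3 64.6] [-0.962 -0.274]
c1 [ 278   56   85   22 1095] [312.1  65.1] [-1.    0.03]
c1 [253  66  17  42 327] [261.   88.1] [-0.176  0.984]
c1 [   1   98   83   35 1273] [ 43.4 115. ] [-0.966 -0.26 ]
c1 [318 105   5  22  58] [320.1 115.8] [0.05  0.999]
c1 [286 107   5  19  53] [288.5 116.3] [0.023 1.   ]
c1 [  0 138  58  32 863] [ 26.4 155.5] [-0.959 -0.283]
c1 [285 151  70  21 977] [319.8 161.6] [-0.999  0.04 ]
c1 [278 184   7   7  45] [280.9 187.2] [0.274 0.962]
c1 [225 187  30  31 276] [241.4 201.3] [0.495 0.869]
c1 [468 202  61  33 671] [496.9 221. ] [-1.     0.015]
c2 [  82    0   85   63 1389] [121.3  29.4] [0.578 0.816]
c2 [258   0  12  35 106] [263.2  16.7] [-0.2
[... 405 characters left out ...]
 99   75   35 1149] [209.8 115.4] [-0.964 -0.267]
c2 [  0 105  14  26 115] [  4.4 118.4] [0.229 0.973]
c2 [401 105  29  52 631] [414.7 130.9] [-0.116  0.993]
c2 [111 121  30  47 264] [124.9 145.2] [0.441 0.897]
c2 [153 138  62  32 911] [181.6 154.9] [-0.967 -0.253]
c2 [ 443  151   74   22 1047] [480.6 161.4] [-0.999  0.042]
c2 [ 82 166  12  15  43] [ 86.8 172.9] [0.512 0.859]
c2 [423 179   6  19  60] [425.  188.8] [0.113 0.994]
c2 [513 181  10   7  53] [517.4 184.3] [-0.998 -0.066]
c2 [368 187  20   8  44] [377.2 188.9] [-1.     0.012]
c2 [380 189  22  31 222] [390.7 201.8] [0.222 0.975]
c2 [517 198  55  37 852] [542. 218.] [-1.     0.023]
c2 [ 81 201  12  14  45] [ 87.1 206.8] [0.638 0.77 ]
```

View pics/d_wrist.png

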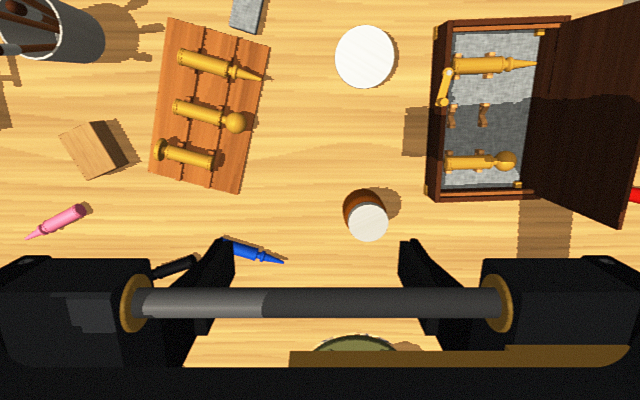

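The second view shows disc_2 with its disc end at (159,149) and butt at (215,161). The case is at right, with the catch arm running from its pivot near (448,73) to the knob near (442,102). Next I'll triangulate and crop the catch.

```bash
python3 - <<'E'
from h import *
import pickle
c1=pickle.load(open('c1.pkl','rb'))[0]; c2=pickle.load(open('c2.pkl','rb'))
o=np.zeros((560,800,3),np.uint8)
a=cv2.resize(c1[0][10:80+0,250:300],None,fx=8,fy=8,interpolation=cv2.INTER_CUBIC)
a=cv2.resize(c1[0][50:120,245:295],None,fx=8,fy=8,interpolation=cv2.INTER_CUBIC)
b=cv2.resize(c2[0][50:120,425:475],None,fx=8,fy=8,interpolation=cv2.INTER_CUBIC)
o[:,:400]=a;o[:,400:]=b; save('e_catch',o)
for n,p,q in (('notch+y',(288.5,116.3),(451.5,115.5)),('notch-y',(320.1,115.8),(483.5,115)),('ballbutt',(285,161.5),(443,162)),('ballc',(345,161),(506,160.5)),('steeptip',(366,63),(537,63)),('floor corner +y-x',(280.9,187.2),(425,188.8)),
 ('knob?',(258,103),(442,102))):
    P,e=tri(c1,p,c2,q); print(n,P.round(4),round(e,4))
for p in((157,149),(181.6,154.9),(216,163)): print(onz(c2,p,.026).round(4))
print(c1[3],c2[3])
E
```

```text
notch+y [ 0.5223 -0.1294  0.0146] 0.0012
notch-y [ 0.5234 -0.1776  0.0154] 0.0011
ballbutt [ 0.4525 -0.123   0.0189] 0.0007
ballc [ 0.4562 -0.2166  0.0277] 0.0007
steeptip [ 0.5977 -0.2435  0.0165] 0.0004
floor corner +y-x [ 0.3996 -0.1115 -0.0185] 0.0026
knob? [ 0.5428 -0.0929  0.07  ] 0.0014
[0.4717 0.3208 0.026 ]
[0.4628 0.284  0.026 ]
[0.4504 0.232  0.026 ]
[ 0.55164967 -0.17167492  0.5449139 ] [0.55066645 0.07627155 0.54454185]
```

View pics/e_catch.png

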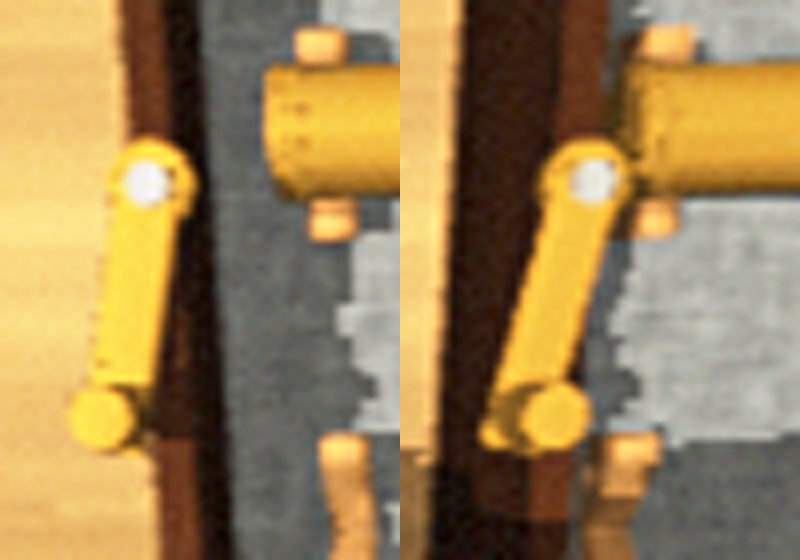

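```bash
python3 - <<'E'
from h import *
import pickle
c1=pickle.load(open('c1.pkl','rb'))[0]; c2=pickle.load(open('c2.pkl','rb'))
for n,p,q in (('knobtop',(258.1,102.1),(444.4,101.9)),('pivot',(263.4,72.75),(449.4,72.75)),('lidcorner -x',(393,228),(617,228)),('hinge -x?',(372,199),(541,199)),('rim+y-x',(272,202),(432,202))):
    P,e=tri(c1,p,c2,q); print(n,P.round(4),round(e,4))
for n,c,ids in(('c1',c1,((278,56,85,22),(285,151,70,21))),('c2',c2,((443,151,74,22),(153,138,62,32)))):
    hsv=cv2.cvtColor(c[0],cv2.COLOR_BGR2HSV); m=cv2.inRange(hsv,(16,150,70),(28,255,255))
    for x,y,w,h in ids:
        ys,xs=np.where(m[y:y+h,x:x+w]>0); pts=np.array([onz(c,(a+x,b+y),.026)[:2] for a,b in zip(xs,ys)])
        mu=pts.mean(0); v=np.linalg.eigh(np.cov(pts.T))[1][:,1]; t=(pts-mu)@v; u=(pts-mu)@np.array([-v[1],v[0]])
        print(n,mu.round(4),v.round(4),'ext',(mu+v*t.min()).round(4),(mu+v*t.max()).round(4),np.ptp(t).round(4),'side',u.min().round(4),u.max().round(4))
E
```

```text
knobtop [ 0.5435 -0.0941  0.0757] 0.0003
pivot [ 0.5808 -0.1008  0.0636] 0.0
lidcorner -x [ 0.4119 -0.2579  0.1948] 0.0
hinge -x? [ 0.4071 -0.2547  0.0685] 0.0001
rim+y-x [ 0.3938 -0.1038  0.0438] 0.0002
c1 [ 0.5937 -0.1653] [-0.0348  0.9994] ext [ 0.5962 -0.2366] [ 0.592  -0.1164] 0.1203 side -0.0132 0.0163
c1 [ 0.4544 -0.1773] [-0.0406  0.9992] ext [ 0.4566 -0.2307] [ 0.4522 -0.1231] 0.1077 side -0.018 0.0151
c2 [ 0.4547 -0.1783] [-0.0386  0.9993] ext [ 0.4568 -0.2331] [ 0.4524 -0.1202] 0.113 side -0.0165 0.0152
c2 [0.4627 0.2839] [0.2495 0.9684] ext [0.4504 0.2361] [0.4737 0.3264] 0.0932 side -0.0182 0.0179
```

>>> play_rows --pt "0.45 0 0.03 0 0.124" --pt "0.45 0 0.06 -0.02 0.248" --pt "0.45 0 0.09 -0.04 0.372" --pt "0.45 0 0.12 -0.06 0.496" --pt "0.45 0 0.15 -0.08 0.62" --pt "0.45 0 0.18 -0.1 0.744" --pt "0.45 0 0.2 -0.12 0.868" --pt "0.45 -0.005 0.2 -0.14 0.99"

```text
time: 2.88
tool_pos: [0.4642, 0.2744, 0.241]
ee_rot: [-0.001, 0.879, 0.477, 0.0]
force: [-0.2, 0.1, 0.1]
finger_gap: 0.0498
gripper_force: 0.0
```

>>> play_rows --pt "0.45 0 0 0 0.12" --pt "0.45 0 0 0 0.24" --pt "0.45 0 0 0 0.36" --pt "0.45 0 0 0 0.48" --pt "0.45 0 0 0 0.6" --pt "0.45 0 0 0 0.72" --pt "0.45 0 0 0 0.84" --pt "0.45 0 0 0 0.96"

```text
time: 3.55
tool_pos: [0.4654, 0.269, 0.2418]
ee_rot: [0.0, 0.562, 0.827, -0.001]
force: [-0.2, -0.1, -0.6]
finger_gap: 0.048
gripper_force: 0.0
```

>>> play_rows --pt "0.45 0 0 0 0.12" --pt "0.45 0 0 0 0.24" --pt "0.45 0 0 0 0.36" --pt "0.45 0 0 0 0.48" --pt "0.45 0 0 0 0.6" --pt "0.45 0 0 0 0.72" --pt "0.45 0 0 0 0.84" --pt "0.45 0 0 0 0.96"

```text
time: 4.22
tool_pos: [0.4655, 0.269, 0.2418]
ee_rot: [-0.0, 0.117, 0.993, -0.001]
force: [-0.1, 0.7, 0.2]
finger_gap: 0.0482
gripper_force: 0.0
```

>>> play_rows --pt "0.45 0 0 0 0.12" --pt "0.45 0 0 0 0.24" --pt "0.45 0 0 0 0.36" --pt "0.45 0 0 0 0.48" --pt "0.45 0 0 0 0.6" --pt "0.45 0 0 0 0.72" --pt "0.45 0 0 0 0.84" --pt "0.45 0 0 0 0.96"

```text
time: 4.88
tool_pos: [0.4655, 0.2689, 0.2418]
ee_rot: [-0.0, -0.355, 0.935, -0.0]
force: [0.8, 0.2, 0.3]
finger_gap: 0.0477
gripper_force: 0.0
```

>>> play_rows --pt "0.45 0 0 0 0.12" --pt "0.45 0 0 0 0.24" --pt "0.45 0 0 0 0.36" --pt "0.45 0 0 0 0.48" --pt "0.45 -0.004 0.004 0 0.59" --pt "0.45 -0.004 0.004 0 0.59"

```text
time: 5.38
tool_pos: [0.4607, 0.274, 0.2417]
ee_rot: [-0.001, -0.611, 0.792, 0.0]
force: [0.3, -0.1, -0.0]
finger_gap: 0.0482
gripper_force: 0.0
```

```bash
cat > fin.py <<'E'
from h import *
c=cam('wrist'); s=robot.get_state(); print(s['time'],s['tool_pos'],s['ee_rot'],s['joints'])
P=proj(c,(.460,.2745,.026)); print(P)
hsv=cv2.cvtColor(c[0],cv2.COLOR_BGR2HSV); m=cv2.inRange(hsv,(16,150,60),(28,255,255))
k,l,st,ce=cv2.connectedComponentsWithStats(m)
i=l[int(P[1]),int(P[0])]; print(i,st[i])
ys,xs=np.where(l==i); pts=np.array([onz(c,(a,b),.026)[:2] for a,b in zip(xs,ys)])
mu=pts.mean(0); v=np.linalg.eigh(np.cov(pts.T))[1][:,1]; t=(pts-mu)@v; u=(pts-mu)@np.array([-v[1],v[0]])
print(mu.round(4),v.round(4),'ext',(mu+v*t.min()).round(4),(mu+v*t.max()).round(4),np.ptp(t).round(4),'side',u.min().round(4),u.max().round(4),c[3])
E
cat > /dev/null; python3 - <<'E'
import runpy; g=runpy.run_path('fin.py')
c=g['c'];im=c[0].copy()
import cv2,pickle; pickle.dump(c,open('c3.pkl','wb')); cv2.drawMarker(im,tuple(int(a) for a in g['P']),(255,0,255)); g['save']('f_rack',im)
E
```

```text
5.4333 [0.46074863 0.27402455 0.24187065] [-4.92114703e-04 -6.08992041e-01  7.93176176e-01  6.81589822e-05] [ 0.53788107  0.26449474 -1.28945616  1.67347951  0.25747976  1.39976945
  2.09334499]
[317.07262374 171.16628755]
285 [ 288  137   62   84 1708]
[0.4627 0.2857] [0.2427 0.9701] ext [0.4506 0.2371] [0.4744 0.3324] 0.0983 side -0.0351 0.0373 [0.44066944 0.19450048 0.40362048]
```

View pics/f_rack.png

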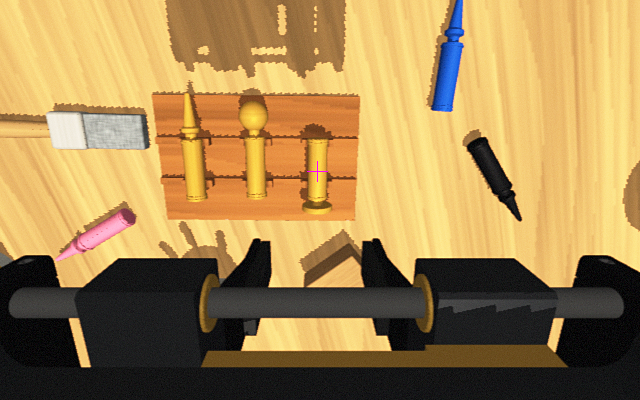

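The rack view shows disc_2's barrel from its butt at (317,138) to its disc at (317,208). My estimated centre (317,171) falls on the barrel. Before descending I'll check the height and axis.

```bash
python3 - <<'E'
from h import *
import pickle
c2=pickle.load(open('c2.pkl','rb')); c3=pickle.load(open('c3.pkl','rb'))
def edges(c):
    hsv=cv2.cvtColor(c[0],cv2.COLOR_BGR2HSV); return cv2.inRange(hsv,(18,150,90),(28,255,255))
m=edges(c3)
for r in range(134,216,4):
    xs=np.where(m[r,295:345]>0)[0]+295
    if len(xs): print(r,xs.min(),xs.max(),onz(c3,(xs.mean(),r),.026).round(4)[:2])
# height: c2 axis line vs c3 rays -> intersect c3 barrel ray with the plane of the c2 axis line
o,v1=ray(c2,(170,151.7)); _,v2=ray(c2,(205,161)); n=np.cross(v1,v2)
m2=edges(c2)[138:172,153:217]; ys,xs=np.where(m2>0); mu=np.array([xs.mean()+153,ys.mean()+138]); d=np.linalg.eigh(np.cov(xs,ys))[1][:,1]
_,v1=ray(c2,mu-20*d); _,v2=ray(c2,mu+20*d); n=np.cross(v1,v2)
o3,w=ray(c3,(317,171)); t=n@(o-o3)/(n@w); print('axis pt',(o3+t*w).round(4), 'disc',tri(c2,(159,149),c3,(318,208)),'butt',tri(c2,(214,161),c3,(317,138)))
print('pot',onz(c2,(45,30),.09))
E
```

```text
138 309 324 [0.4506 0.2383]
142 308 327 [0.4508 0.2428]
146 309 326 [0.4523 0.2469]
150 310 326 [0.4529 0.2514]
154 309 326 [0.4546 0.2556]
158 309 325 [0.4563 0.2598]
162 309 326 [0.4569 0.2644]
166 309 326 [0.458  0.2688]
170 309 325 [0.4597 0.2732]
174 309 326 [0.4604 0.2778]
178 308 326 [0.4621 0.2822]
182 308 325 [0.4638 0.2866]
186 309 325 [0.4645 0.2914]
190 309 325 [0.4657 0.296 ]
194 308 325 [0.4675 0.3005]
198 308 325 [0.4687 0.3052]
202 306 326 [0.4714 0.3096]
206 303 331 [0.473  0.3143]
210 303 330 [0.4724 0.3196]
214 313 322 [0.4726 0.3247]
axis pt [0.46   0.2742 0.0267] disc (array([0.4707388 , 0.31972567, 0.02073385]), np.float64(0.0008896053603900343)) butt (array([0.45081985, 0.23978841, 0.01056802]), np.float64(0.0007006848282731015))
pot [0.62602836 0.40766577 0.09      ]
```

>>> play_rows --pt "0.45 -0.001 -0.001 -0.03 0" --pt "0.45 -0.001 -0.001 -0.07 0" --pt "0.45 -0.001 -0.001 -0.11 0" --pt "0.45 -0.001 -0.001 -0.15 0" --pt "0.45 -0.001 -0.001 -0.18 0" --pt "0.45 -0.001 -0.001 -0.2 0" --pt "0.45 -0.001 -0.001 -0.21 0" --pt "0.45 -0.001 -0.001 -0.21 0"

```text
time: 6.1
tool_pos: [0.4577, 0.2732, 0.0301]
ee_rot: [-0.002, -0.61, 0.793, 0.0]
force: [-0.4, -0.3, -0.1]
finger_gap: 0.0482
gripper_force: 0.0
```

>>> play_rows --pt "0.45 0 0 -0.01 0" --pt "0.45 0 0 -0.02 0" --pt "0.45 0 0 -0.02 0" --pt "0.8 0 0 -0.02 0" --pt "0.8 0 0 -0.02 0" --pt "0.8 0 0 -0.02 0" --pt "0.8 0 0 -0.02 0" --squeeze 25

```text
time: 6.68
tool_pos: [0.4588, 0.2755, 0.0131]
ee_rot: [0.001, -0.611, 0.791, -0.0]
force: [0.5, -0.5, 0.4]
finger_gap: 0.0284
gripper_force: 0.0
```

>>> play_rows --pt "1 0 0 0 0" --pt "1 0 0 0 0" --pt "1 0 0 0 0" --pt "1 0 0 0 0"

```text
time: 7.02
tool_pos: [0.4594, 0.2753, 0.0129]
ee_rot: [0.001, -0.611, 0.792, -0.0]
force: [1.9, 0.2, 1.7]
finger_gap: 0.0212
gripper_force: 25.0
```

Disc_2 is gripped (21.2 mm, 25 N). Next I'll lift, carry and turn it by -2.85 rad.

>>> play_rows --pt "1 0 0 0.015 0" --pt "1 0 0 0.04 0" --pt "1 0 0 0.075 0" --pt "1 0 0 0.11 0" --pt "1 0 -0.01 0.14 -0.1" --pt "1 0 -0.025 0.16 -0.22" --pt "1 0 -0.045 0.175 -0.34" --pt "1 0 -0.065 0.18 -0.46"

```text
time: 7.68
tool_pos: [0.4579, 0.2117, 0.1951]
ee_rot: [0.001, -0.413, 0.911, 0.0]
force: [0.6, 0.5, -1.4]
finger_gap: 0.021
gripper_force: 25.0
```

>>> play_rows --pt "1 0.005 -0.02 0 -0.12" --pt "1 0.01 -0.04 0 -0.24" --pt "1 0.015 -0.06 0 -0.36" --pt "1 0.02 -0.08 0 -0.48" --pt "1 0.025 -0.1 0 -0.6" --pt "1 0.03 -0.12 0 -0.72" --pt "1 0.035 -0.14 0 -0.84" --pt "1 0.04 -0.16 0 -0.96"

```text
time: 8.35
tool_pos: [0.4973, 0.0504, 0.1926]
ee_rot: [-0.001, 0.055, 0.999, 0.0]
force: [-0.7, 1.6, -1.4]
finger_gap: 0.0215
gripper_force: 25.0
```

>>> play_rows --pt "1 0.002 -0.02 0 -0.12" --pt "1 0.005 -0.04 0 -0.24" --pt "1 0.01 -0.06 0 -0.36" --pt "1 0.015 -0.08 0 -0.48" --pt "1 0.02 -0.1 0 -0.6" --pt "1 0.023 -0.12 0 -0.72" --pt "1 0.023 -0.135 0 -0.84" --pt "1 0.023 -0.15 0 -0.96"

```text
time: 9.02
tool_pos: [0.5206, -0.0994, 0.1925]
ee_rot: [-0.001, 0.51, 0.86, 0.0]
force: [-1.0, 0.3, -1.3]
finger_gap: 0.0214
gripper_force: 25.0
```

>>> play_rows --pt "1 0 -0.02 0 -0.12" --pt "1 0 -0.035 0 -0.24" --pt "1 0 -0.05 0 -0.36" --pt "1 0 -0.053 0 -0.467" --pt "1 0 -0.053 0 -0.467" --pt "1 0 -0.053 0 -0.467"

```text
time: 9.52
tool_pos: [0.521, -0.1514, 0.1925]
ee_rot: [-0.001, 0.692, 0.722, 0.0]
force: [0.1, 0.7, -1.6]
finger_gap: 0.0211
gripper_force: 25.0
```

```bash
python3 - <<'E'
from h import *
import pickle
c=cam('wrist'); s=robot.get_state(); q=s['ee_rot']; print(s['time'],s['tool_pos'],2*np.arctan2(q[2],q[1]),s['joints'],s['finger_gap'])
sc=cam('scene'); pickle.dump((c,sc),open('c4.pkl','wb'))
a=cv2.resize(sc[0][110:240,160:300],None,fx=3,fy=3,interpolation=cv2.INTER_CUBIC)
o=np.zeros((400+0,640+0,3),np.uint8); o=np.zeros((600,800,3),np.uint8); 
w=c[0][:, :]; w=cv2.resize(w,(380,238)); 
o[:390,:420]=a; o[:238,420:]=w; save('g',o)
E
```

```text
9.5667 [ 0.52115237 -0.15109004  0.19259629] 1.6144974030246284 [ 0.9017513   0.16991333 -0.73349997  1.73874296  0.11734677  1.2786464
  0.18514679] 0.02124452397292162
```

View pics/g.png

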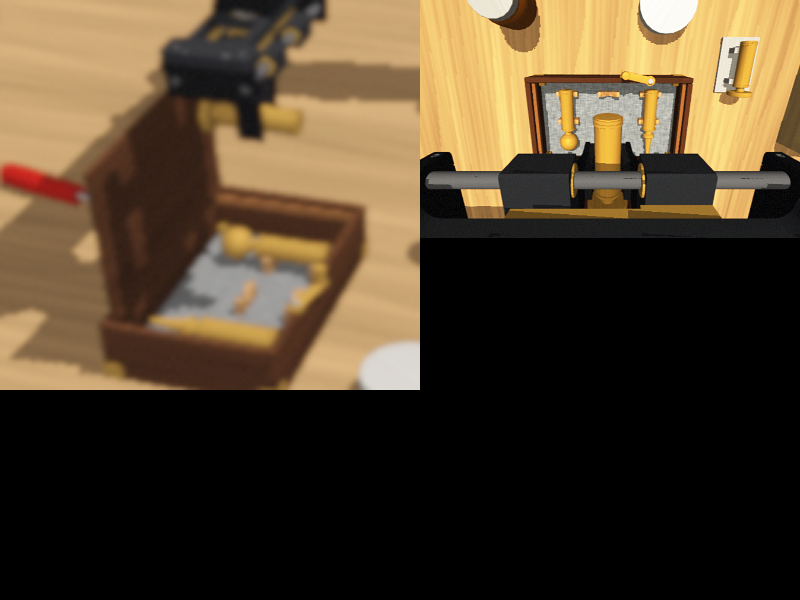

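The held finial points its tip to the hinge, and its butt is visible in the wrist view at about (315,198) native px. I'll measure its butt against the neighbours' butts.

```bash
python3 - <<'E'
from h import *
import pickle
c,_=pickle.load(open('c4.pkl','rb'))
hsv=cv2.cvtColor(c[0],cv2.COLOR_BGR2HSV); m=cv2.inRange(hsv,(16,130,80),(28,255,255))
def butt(x0,x1,y0,y1,zb,za):
    best=[]
    sub=m[y0:y1,x0:x1]
    for r in range(sub.shape[0]):
        xs=np.where(sub[r]>0)[0]
        best.append((r+y0,xs.min()+x0 if len(xs) else -1,xs.max()+x0 if len(xs) else -1,len(xs)))
    return best
for n,b in (('held',(285,350,182,240)),('ball',(232,268,145,215)),('steeple',(370,406,145,215))):
    print(n,[r for r in butt(*b,0,0)][::3])
print(c[3])
E
```

```text
held [(182, -1, -1, 0), (185, -1, -1, 0), (188, -1, -1, 0), (191, np.int64(302), np.int64(330), 29), (194, np.int64(294), np.int64(337), 44), (197, np.int64(292), np.int64(341), 50), (200, np.int64(292), np.int64(341), 50), (203, np.int64(292), np.int64(341), 50), (206, np.int64(292), np.int64(341), 50), (209, np.int64(292), np.int64(340), 49), (212, np.int64(294), np.int64(339), 46), (215, np.int64(294), np.int64(339), 46), (218, np.int64(294), np.int64(339), 46), (221, np.int64(294), np.int64(338), 45), (224, np.int64(294), np.int64(338), 45), (227, np.int64(294), np.int64(338), 45), (230, np.int64(294), np.int64(338), 45), (233, np.int64(294), np.int64(338), 45), (236, np.int64(294), np.int64(338), 45), (239, np.int64(294), np.int64(338), 45)]
ball [(145, -1, -1, 0), (148, -1, -1, 0), (151, np.int64(235), np.int64(257), 23), (154, np.int64(233), np.int64(258), 26), (157, np.int64(233), np.int64(264), 31), (160, np.int64(232), np.int64(264), 31), (163, np.int64(235), np.int64(257), 23), (166, np.int64(236), np.int64(257), 22), (169, np.int64(236), np.int64(257), 22), (172, np.int64
[... 885 characters left out ...]
, 22), (169, np.int64(378), np.int64(398), 21), (172, np.int64(377), np.int64(398), 22), (175, np.int64(377), np.int64(398), 22), (178, np.int64(377), np.int64(398), 22), (181, np.int64(377), np.int64(397), 21), (184, np.int64(377), np.int64(397), 21), (187, np.int64(377), np.int64(397), 21), (190, np.int64(376), np.int64(397), 22), (193, np.int64(376), np.int64(396), 21), (196, np.int64(376), np.int64(396), 21), (199, np.int64(375), np.int64(397), 23), (202, np.int64(370), np.int64(401), 32), (205, np.int64(370), np.int64(400), 30), (208, np.int64(370), np.int64(400), 28), (211, np.int64(375), np.int64(395), 21), (214, np.int64(374), np.int64(395), 22)]
[ 0.51816838 -0.07002839  0.3545128 ]
```

```bash
python3 - <<'E'
from h import *
import pickle
c,_=pickle.load(open('c4.pkl','rb'))
print('held butt',onz(c,(316.5,200.5),.2064),'top',onz(c,(316,190.5),.1954),'axis far',onz(c,(316,236),.2064))
for n,a in(('ball',((246,150),(248.5,214))),('steeple',((389.5,150),(384.5,214)))):
    print(n,onz(c,a[0],.017),onz(c,(a[0][0],153.5),.026),'ax',onz(c,a[1],.026))
for n,x in(('ball',248.),('steeple',387.5)): print('notch',onz(c,(x,158.5),.023),onz(c,(x,204),.023))
E
```

```text
held butt [ 0.52046692 -0.11577725  0.2064    ] top [ 0.52016723 -0.11407814  0.1954    ] axis far [ 0.52101045 -0.13339219  0.2064    ]
ball [ 0.45068166 -0.12458685  0.017     ] [ 0.4524221  -0.12655434  0.026     ] ax [ 0.45391269 -0.18910824  0.026     ]
steeple [ 0.59394938 -0.11831556  0.017     ] [ 0.59229785 -0.12043161  0.026     ] ax [ 0.59391158 -0.18298152  0.026     ]
notch [ 0.45371173 -0.1319547   0.023     ] [ 0.45297643 -0.17928179  0.023     ]
notch [ 0.59153506 -0.12592191  0.023     ] [ 0.59655883 -0.172998    0.023     ]
```

>>> play_rows --pt "1 0.0015 -0.004 -0.02 0" --pt "1 0.0015 -0.004 -0.05 0" --pt "1 0.0015 -0.004 -0.08 0" --pt "1 0.0015 -0.004 -0.11 0" --pt "1 0.0015 -0.004 -0.135 0" --pt "1 0.0015 -0.004 -0.15 0" --pt "1 0.0015 -0.004 -0.16 0" --pt "1 0.0015 -0.004 -0.16 0"

```text
time: 10.28
tool_pos: [0.5214, -0.1554, 0.0306]
ee_rot: [-0.002, 0.692, 0.722, -0.0]
force: [-0.6, 0.2, -1.4]
finger_gap: 0.0214
gripper_force: 25.0
```

>>> play_rows --pt "1 0 0 -0.006 0" --pt "1 0 0 -0.012 0" --pt "1 0 0 -0.016 0" --pt "1 0 0 -0.018 0" --pt "1 0 0 -0.018 0" --pt "1 0 0 -0.018 0"

```text
time: 10.78
tool_pos: [0.523, -0.1568, 0.0147]
ee_rot: [0.0, 0.693, 0.721, 0.0]
force: [0.2, -0.3, -1.3]
finger_gap: 0.0209
gripper_force: 25.0
```

```bash
python3 - <<'E'
from h import *
import pickle
c=cam('wrist');s=robot.get_state(); print(s['tool_pos'],s['force'],s['torque'],s['time']); pickle.dump(c,open('c5.pkl','wb'))
hsv=cv2.cvtColor(c[0],cv2.COLOR_BGR2HSV); m=cv2.inRange(hsv,(16,130,80),(28,255,255))
for X in ((.453,-.124,.026),(.523,-.119,.026),(.593,-.118,.026)):
    p=proj(c,X); col=m[:,int(p[0])]; rs=np.where(col[int(p[1])-30:int(p[1])+60]>0)[0]+int(p[1])-30
    print(p.round(1),rs.min() if len(rs) else None, onz(c,(p[0],rs.min()),.016).round(4) if len(rs) else '')
E
```

```text
[ 0.52317632 -0.15680572  0.0148566 ] [ 0.12015669 -0.44060865 -2.06092135] [-0.01051661 -0.06399671  0.05336936] 10.8333
[166.8 199.1] 193 [ 0.4488 -0.1241  0.016 ]
[317.4 194.5] 190 [ 0.5231 -0.1196  0.016 ]
[467.6 198.2] 168 [ 0.5952 -0.1057  0.016 ]
```

>>> play_rows --pt "1 0 0 -0.001 0" --pt "1 0 0 -0.002 0" --pt "1 0 0 -0.002 0" --pt "1 0 0 -0.002 0"

```text
time: 11.17
tool_pos: [0.5233, -0.1569, 0.0135]
ee_rot: [0.0, 0.693, 0.721, -0.0]
force: [-3.5, 0.8, 4.9]
finger_gap: 0.0216
gripper_force: 25.0
```

It has made contact (Fz +5 N, Fx -3.5 N, so slightly too far +x). I'll ease -x by 1 mm and see.

>>> play_rows --pt "1 -0.001 0 0 0" --pt "1 -0.001 0 -0.0005 0" --pt "1 -0.001 0 -0.001 0" --pt "1 -0.001 0 -0.001 0"

```text
time: 11.5
tool_pos: [0.5226, -0.1569, 0.0128]
ee_rot: [0.001, 0.693, 0.721, 0.0]
force: [-2.2, 0.7, 8.6]
finger_gap: 0.0211
gripper_force: 25.0
```

Seated, at the same height as it sat in the rack. I'll release gently and retreat.

>>> play_rows --pt "0.72 0 0 0 0" --pt "0.7 0 0 0 0" --pt "0.6 0 0 0 0" --pt "0.5 0 0 0 0" --pt "0.5 0 0 0 0" --pt "0.5 0 0 0 0"

```text
time: 12.0
tool_pos: [0.5217, -0.1567, 0.0112]
ee_rot: [-0.0, 0.693, 0.721, 0.0]
force: [0.4, -0.3, -0.1]
finger_gap: 0.0412
gripper_force: 0.0
```

>>> play_rows --pt "0.5 0 0 0.01 0" --pt "0.5 0 0 0.03 0" --pt "0.5 0 0 0.06 0" --pt "0.5 0 0 0.1 0" --pt "0.5 0 0 0.14 0" --pt "0.5 0 0 0.18 0" --pt "0.5 0 0 0.22 0" --pt "0.5 0 0 0.22 0"

```text
time: 12.67
tool_pos: [0.5263, -0.1571, 0.2408]
ee_rot: [0.007, 0.693, 0.721, 0.002]
force: [0.5, -0.6, 0.1]
finger_gap: 0.0437
gripper_force: 0.0
```

```bash
python3 - <<'E'
from h import *
import pickle
c=cam('wrist');s=robot.get_state(); print(s['tool_pos'],s['joints'],s['time']); sc=cam('scene'); sd=cam('side'); pickle.dump((c,sc,sd),open('c6.pkl','wb'))
o=np.zeros((600,800,3),np.uint8); o[:400,:640]=c[0]
o[400:600,:800]=0
a=cv2.resize(sc[0][140:240,180:290],None,fx=2,fy=2,interpolation=cv2.INTER_CUBIC); o[400:600,:220]=a
b=cv2.resize(sd[0][180:300,300:460],(267,200)); o[400:600,230:497]=b; save('h',o)
E
```

```text
[ 0.52475637 -0.15694808  0.23709561] [ 0.91889268  0.14330961 -0.73938238  1.67308403  0.10125457  1.35377441
  0.20301038] 12.7167
```

View pics/h.png

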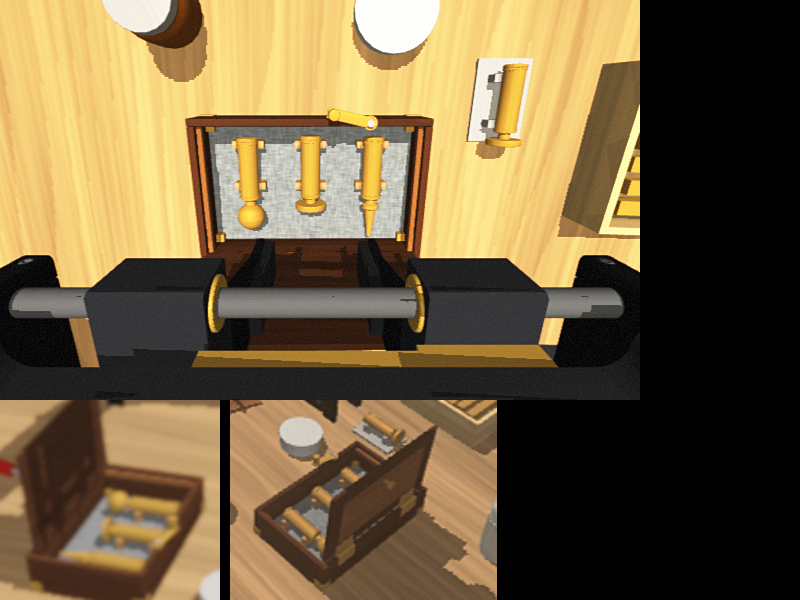

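The finial lies correctly: butts level at rows 136-138, all tips toward the hinge. The lid stands near 1.6 rad. Next I'll go behind it with closed fingers, clear of its knob.

>>> play_rows --pt "1 -0.01 -0.02 0.02 0" --pt "1 -0.02 -0.05 0.03 0" --pt "1 -0.03 -0.08 0.03 0" --pt "1 -0.04 -0.11 0.03 0" --pt "1 -0.043 -0.135 0.03 0" --pt "1 -0.043 -0.145 0.03 0" --pt "1 -0.043 -0.145 0.03 0" --pt "1 -0.043 -0.145 0.03 0"

```text
time: 13.48
tool_pos: [0.4788, -0.3003, 0.2601]
ee_rot: [-0.002, 0.693, 0.721, 0.001]
force: [-0.4, 0.5, 0.6]
finger_gap: 0.0022
gripper_force: 0.0
```

>>> play_rows --pt "1 0 0 -0.03 0" --pt "1 0 0 -0.06 0" --pt "1 0 0 -0.09 0" --pt "1 0 0 -0.102 0" --pt "1 0 0 -0.102 0" --pt "1 0 0 -0.102 0"

```text
time: 13.98
tool_pos: [0.4796, -0.3002, 0.1599]
ee_rot: [-0.0, 0.692, 0.722, 0.0]
force: [0.2, -0.1, -0.9]
finger_gap: 0.0003
gripper_force: 0.0
```

>>> play_rows --pt "1 0 0.012 0 0" --pt "1 0 0.024 0 0" --pt "1 0 0.034 0 0" --pt "1 0 0.042 0 0" --pt "1 0 0.05 0 0" --pt "1 0 0.058 -0.001 0" --pt "1 0 0.066 -0.003 0" --pt "1 0 0.066 -0.003 0"

```text
time: 14.65
tool_pos: [0.4789, -0.2333, 0.1563]
ee_rot: [-0.0, 0.692, 0.722, 0.0]
force: [0.4, 1.3, 0.0]
finger_gap: 0.0002
gripper_force: 0.0
```

>>> play_rows --pt "1 0 0.008 -0.002 0" --pt "1 0 0.015 -0.005 0" --pt "1 0 0.022 -0.008 0" --pt "1 0 0.029 -0.012 0" --pt "1 0 0.035 -0.017 0" --pt "1 0 0.041 -0.022 0" --pt "1 0 0.047 -0.027 0" --pt "1 0 0.052 -0.033 0"

```text
time: 15.32
tool_pos: [0.4789, -0.1828, 0.123]
ee_rot: [-0.0, 0.693, 0.721, 0.0]
force: [-0.4, -0.3, 0.3]
finger_gap: 0.0004
gripper_force: 0.4
```

```bash
python3 - <<'E'
from h import *
s=robot.get_state(); print(s['tool_pos'],s['force'])
sd=cam('side'); w=cam('wrist'); sc=cam('scene')
o=np.zeros((600,800,3),np.uint8); b=cv2.resize(sd[0][130:310,270:490],None,fx=2,fy=2); o[:360,:440]=b
o[:200,450:770]=cv2.resize(w[0],(320,200)); o[240:480,450:714]=cv2.resize(sc[0][130:250,170:302],None,fx=2,fy=2); save('i',o)
E
```

```text
[ 0.47890659 -0.18284946  0.12295634] [-0.43090143 -0.29614177  0.28236573]
```

View pics/i.png

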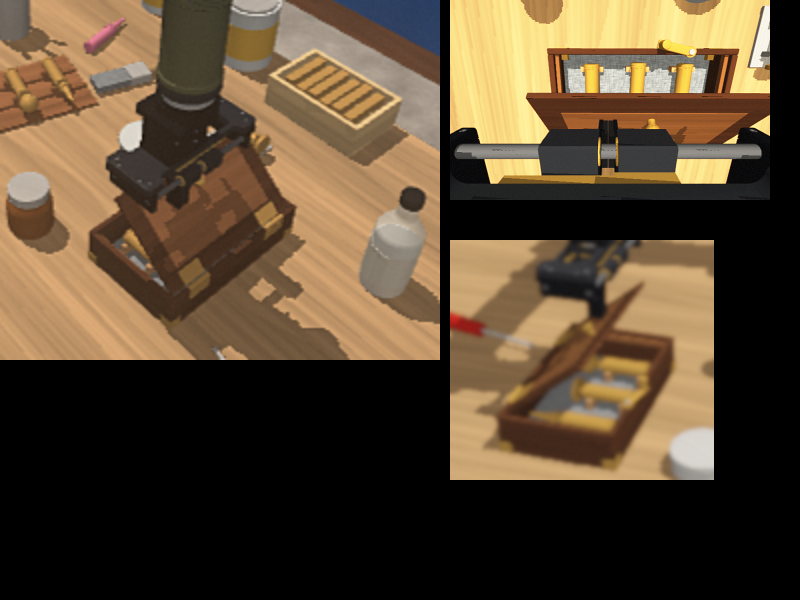

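The lid is following the fingertip, now about 0.7 rad. I've used all 10 views, so from here I go by numbers. Continuing the arc down.

>>> play_rows --pt "1 0 0.005 -0.006 0" --pt "1 0 0.009 -0.0127 0" --pt "1 0 0.013 -0.0197 0" --pt "1 0 0.0164 -0.0267 0" --pt "1 0 0.019 -0.034 0" --pt "1 0 0.0214 -0.0416 0" --pt "1 0 0.023 -0.049 0" --pt "1 0 0.024 -0.055 0"

```text
time: 16.13
tool_pos: [0.4787, -0.1593, 0.0675]
ee_rot: [-0.0, 0.693, 0.721, 0.0]
force: [0.1, -0.2, 0.8]
finger_gap: 0.0003
gripper_force: 0.3
```

>>> play_rows --pt "1 0 0.001 -0.004 0" --pt "1 0 0.001 -0.007 0" --pt "1 0 0.001 -0.01 0" --pt "1 0 0.001 -0.011 0" --pt "1 0 0.001 -0.012 0" --pt "1 0 0.001 -0.012 0"

```text
time: 16.63
tool_pos: [0.479, -0.1587, 0.0566]
ee_rot: [0.0, 0.693, 0.721, 0.0]
force: [0.2, 0.2, 0.8]
finger_gap: 0.0009
gripper_force: 0.0
```

>>> play_rows --pt "1 0 0 -0.001 0" --pt "1 0 0 -0.002 0" --pt "1 0 0 -0.003 0" --pt "1 0 0 -0.003 0" --pt "1 0 0 -0.003 0"

```text
time: 17.05
tool_pos: [0.4792, -0.1589, 0.0562]
ee_rot: [0.0, 0.693, 0.721, -0.001]
force: [-7.3, 3.4, 20.8]
finger_gap: 0.0007
gripper_force: 10.3
```

The lid is down on its seat (20 N at z = 0.056). Next I'll lift and move over the catch knob.

>>> play_rows --pt "1 0 0 0.02 0" --pt "1 0 0 0.05 0" --pt "0.65 0 0 0.09 -0.1" --pt "0.65 0.01 0.01 0.12 -0.22" --pt "0.65 0.025 0.025 0.13 -0.34" --pt "0.65 0.04 0.04 0.13 -0.46" --pt "0.65 0.055 0.055 0.13 -0.58" --pt "0.65 0.064 0.065 0.13 -0.7"

```text
time: 17.72
tool_pos: [0.5445, -0.0921, 0.1842]
ee_rot: [0.0, 0.899, 0.437, 0.001]
force: [0.0, -0.1, 0.3]
finger_gap: 0.0282
gripper_force: 0.0
```

>>> play_rows --pt "0.65 0 0 0 -0.1" --pt "0.65 0 0 0 -0.1" --pt "0.65 0 0 0 -0.1" --pt "0.65 0 0 0 -0.1"

```text
time: 18.05
tool_pos: [0.5426, -0.0944, 0.1834]
ee_rot: [0.0, 0.919, 0.395, -0.0]
force: [-1.0, 1.0, -0.2]
finger_gap: 0.0306
gripper_force: 0.0
```

```bash
python3 - <<'E'
from h import *
import pickle
c=cam('wrist');s=robot.get_state(); q=s['ee_rot'];print(s['tool_pos'],2*np.arctan2(q[2],q[1]),s['finger_gap'],s['time'],s['joints']); pickle.dump(c,open('c7.pkl','wb'))
k=proj(c,(.5435,-.0941,.0785)); p=proj(c,(.5808,-.1008,.0636)); print(k,p)
hsv=cv2.cvtColor(c[0],cv2.COLOR_BGR2HSV); m=cv2.inRange(hsv,(16,150,80),(28,255,255))
n,l,st,ce=cv2.connectedComponentsWithStats(m)
for i in range(1,n):
    if st[i,4]>150: print(st[i],ce[i].round(1))
w=cv2.inRange(hsv,(0,0,150),(180,60,255)); n,l,st,ce=cv2.connectedComponentsWithStats(w)
for i in range(1,n):
    if 20<st[i,4]<600: print('w',st[i],ce[i].round(1))
g=cv2.cvtColor(c[0],cv2.COLOR_BGR2GRAY)
E
```

```text
[ 0.54254567 -0.09444571  0.18343553] 0.8107024455694939 0.030249106462412603 18.1 [ 0.76584416  0.19414008 -0.71513332  1.73296965  0.13365531  1.26398784
 -0.74061177]
[315.45148469 198.79249816] [352.76081282 170.23846338]
[ 433    0   84   77 2594] [477.3  33.2]
[294  75  40  39 194] [315.3  96.5]
[307 160  54  44 775] [331.4 181.8]
[448 237  48  28 526] [471.8 251. ]
[332 243  14  17 194] [338.7 251.1]
[234 274  16  58 458] [240.1 303. ]
[383 274  15  59 474] [391.3 303.2]
[515 319  25  22 157] [526.1 330.1]
[ 162  335  367   32 6787] [356.7 356.7]
w [473   0  38  42 501] [492.5  18.3]
w [349 166   8   8  49] [352.5 169.3]
w [554 255  28  32 364] [567.7 271.2]
w [ 74 303  39   5 112] [ 93.2 304.8]
```

The pivot pin prediction matches to 1 px and the knob matches too. Descending over the knob and closing lightly.

>>> play_rows --pt "0.65 0.001 0 -0.03 0" --pt "0.65 0.001 0 -0.06 0" --pt "0.65 0.001 0 -0.085 0" --pt "0.65 0.001 0 -0.1 0" --pt "0.65 0.001 0 -0.11 0" --pt "0.65 0.001 0 -0.115 0" --pt "0.65 0.001 0 -0.115 0" --pt "0.65 0.001 0 -0.115 0" --squeeze 6

```text
time: 18.77
tool_pos: [0.5445, -0.094, 0.0693]
ee_rot: [0.0, 0.919, 0.394, 0.0]
force: [1.6, 0.9, -0.1]
finger_gap: 0.0302
gripper_force: 0.0
```

>>> play_rows --pt "0.75 0 0 0 0" --pt "0.85 0 0 0 0" --pt "0.95 0 0 0 0" --pt "0.95 0 0 0 0" --pt "0.95 0 0 0 0" --pt "0.95 0 0 0 0"

```text
time: 19.27
tool_pos: [0.5431, -0.0934, 0.0687]
ee_rot: [-0.0, 0.919, 0.394, -0.001]
force: [-4.4, 0.8, 5.8]
finger_gap: 0.0102
gripper_force: 6.0
```

>>> play_rows --pt "0.95 -0.0005 -0.0042 0 0" --pt "0.95 -0.0006 -0.0084 0 0" --pt "0.95 -0.0001 -0.0127 0 0" --pt "0.95 0.0008 -0.0168 0 0" --pt "0.95 0.0021 -0.0208 0 0" --pt "0.95 0.0039 -0.0247 0 0" --pt "0.95 0.0061 -0.0283 0 0" --pt "0.95 0.0087 -0.0317 0 0"

```text
time: 19.93
tool_pos: [0.5525, -0.1261, 0.0681]
ee_rot: [0.0, 0.919, 0.394, -0.0]
force: [-1.5, -0.2, 1.0]
finger_gap: 0.0105
gripper_force: 6.0
```

>>> play_rows --pt "0.95 0.003 -0.003 0 0" --pt "0.95 0.0063 -0.0057 0 0" --pt "0.95 0.0098 -0.008 0 0" --pt "0.95 0.0136 -0.0099 0 0" --pt "0.95 0.0176 -0.0113 0 0" --pt "0.95 0.0217 -0.0124 0 0" --pt "0.95 0.0259 -0.0129 0 0" --pt "0.95 0.0302 -0.013 0 0"

```text
time: 20.6
tool_pos: [0.582, -0.1384, 0.0684]
ee_rot: [-0.001, 0.919, 0.394, -0.001]
force: [-12.1, -0.0, 5.8]
finger_gap: 0.0108
gripper_force: 6.0
```

>>> play_rows --pt "0.95 0.001 0 0 0" --pt "0.95 0.002 0 0 0" --pt "0.95 0.002 0 0 0"

```text
time: 20.85
tool_pos: [0.5821, -0.1381, 0.0682]
ee_rot: [-0.001, 0.919, 0.394, -0.003]
force: [-10.0, 0.3, 6.4]
finger_gap: 0.0107
gripper_force: 6.0
```

The stop was met (10–12 N, no further advance at x = 0.582). Releasing and lifting.

>>> play_rows --pt "0.85 0 0 0 0" --pt "0.75 0 0 0 0" --pt "0.65 0 0 0 0" --pt "0.65 0 0 0 0" --pt "0.65 0 0 0.01 0" --pt "0.65 0 0 0.04 0" --pt "0.65 0 0 0.08 0" --pt "0.65 0 0 0.12 0"

```text
time: 21.52
tool_pos: [0.5847, -0.1381, 0.1901]
ee_rot: [-0.0, 0.919, 0.394, 0.0]
force: [1.1, -0.5, 0.6]
finger_gap: 0.0299
gripper_force: 0.0
```

>>> play_rows --pt "0.65 -0.02 0 0.02 0" --pt "0.65 -0.05 0.02 0.05 0" --pt "0.65 -0.07 0.02 0.07 0" --pt "0.65 -0.07 0.02 0.09 0" --pt "0.65 -0.07 0.02 0.09 0" --pt "0.65 -0.07 0.02 0.09 0"

```text
time: 22.02
tool_pos: [0.5159, -0.1185, 0.2808]
ee_rot: [0.002, 0.919, 0.394, 0.002]
force: [0.7, 0.3, -1.3]
finger_gap: 0.0302
gripper_force: 0.0
```

```bash
python3 - <<'E'
from h import *
c=cam('wrist');s=robot.get_state(); print(s['tool_pos'],s['force'],s['finger_gap'],s['time'])
hsv=cv2.cvtColor(c[0],cv2.COLOR_BGR2HSV); m=cv2.inRange(hsv,(16,150,80),(28,255,255)); m[235:]=0
for n,X in dict(knob=(.5822,-.1388,.0785),lidknob=(.5228,-.148,.072),pivot=(.5808,-.1008,.0636)).items():
    p=proj(c,X); x,y=p.astype(int); sub=m[max(0,y-9):y+10,x-9:x+10]; ys,xs=np.where(sub>0)
    print(n,p.round(1),len(xs),(xs.mean()-9+x,ys.mean()+max(0,y-9)) if len(xs) else None)
w=cv2.inRange(hsv,(0,0,150),(180,60,255)); n,l,st,ce=cv2.connectedComponentsWithStats(w)
print([ce[i].round(1).tolist() for i in range(1,n) if 10<st[i,4]<80])
n,l,st,ce=cv2.connectedComponentsWithStats(m)
for i in range(1,n):
    if st[i,4]>60: print(st[i],ce[i].round(1))
E
```

```text
[ 0.51526959 -0.11847075  0.27926449] [-0.3803334   0.00929074 -1.20497639] 0.030598435047588343 22.0667
knob [371.8 145.8] 149 (np.float64(368.87919463087246), np.float64(142.29530201342283))
lidknob [336.5 187.1] 144 (np.float64(336.2083333333333), np.float64(185.9375))
pivot [346.  119.5] 155 (np.float64(347.10322580645163), np.float64(120.32903225806452))
[[345.6, 118.6], [626.0, 261.0]]
[ 418    0   55   55 1173] [447.3  20.7]
[574  12  47  32 253] [593.   27.1]
[315  19  22  48 214] [329.2  47. ]
[282  65  36  14 116] [300.9  71.7]
[ 0 72 18 23 80] [ 7.4 84. ]
[339 112  38  38 459] [358.1 131.3]
[186 177  35  33 283] [207.3 194.1]
[418 176  40  37 725] [437.3 193.8]
[330 180  14  13 144] [336.2 185.9]
[421 214  37  21 227] [438.9 224.2]
[471 217  18  15  78] [479.5 224.2]
```

The lid knob, catch knob and pivot all sit within about 1 px of where the shut positions predict. Handing in.

```bash
python3 -c "
from rig import robot
print(robot.hand_in())"
```

```text
the job is handed in; nothing more can be done
None
```

The job is handed in, with no verdict returned: disc_2 lies in the middle cradle with its tip to the hinge, the lid is shut, the catch is turned to its stop, and the block's finial was left untouched.

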